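# Hold the long glass cell in the open light path

### The arm

A 6-joint arm with a two-finger parallel gripper is mounted at the origin on the work surface. World frame = base frame: x ahead of the robot, y to its left, z up, the work surface at z = 0. Lengths are in m, angles in rad, forces in N, time in s.
With the tool pointing down it reaches from about 0.25 to 0.725 m from the base axis. Payload 4 kg.
Tool frame: the origin (TCP) lies on the centre line of the jaws, within the pads' length; the fingertips stand 22 mm ahead of it and the grasp point (between the pads) lies 3 mm ahead of it; z points along the fingers, y is the line along which they close (so a half turn about z gives the same grasp; the last joint's range is limited). The gripper opens to 85 mm and grips with 20 to 120 N. Pads are 22 mm wide; open, the fingers measure 114 mm over their backs; the gripper's body (76 mm by 85 mm) begins 54 mm behind the grasp point. The pads swing forward as they close: fully open they stand 13 mm farther back than shut.
Start: joints at [1.109, 0.241, 0.005, 1.335, 0, 1.571], TCP at [0.223, 0.448, 0.253] pointing down, gripper open.
Joint ranges: [-2.72, 2.72], [-1.05, 1.87], [-1.09, 1.28], [-1.99, 2.15], [-1.42, 1.44], [-3.14, 3.14]. Speed limits (rad/s): [2.79, 2.79, 3.14, 3.14, 3.14, 3.14].

### API

Orientations are given as a unit quaternion [x, y, z, w].
In Python, from workcell import bot gives the robot as it stands.
- The arm moves only by the shell command python3 -m inch 'ROWS'. ROWS is JSON, one flat list of numbers, 7 for each row, row after row: the shift along the world's x, y, z in mm, then the turn, a rotation vector about the world's x, y, z in rad, then the opening in per cent of the stroke, from 0 (shut) to 100 (fully open). A call has 1 to 8 rows; each row is the pose to reach, as a shift and turn from the pose commanded when the call began; what a row does not reach only later rows make up. A row lasts 1/12 s, in which the tool goes at most 41.7 mm and 7.16 degrees, less where a joint would pass 70% of its speed; a pose out of reach is approached as far as the arm can. A call with a gripper value outside its range is refused whole. The fingers move at their own pace and stop on an object; the grip force is fixed at half the most. Time passes only in rows, so rows that repeat a pose let the fingers close. It gives the time, the measured TCP pose, the force, the opening and the grip force at its end, in the units of the state.
- bot.get_obs(): the state, without advancing time (a new reading comes with each control period).
- bot.camera(name): name is "scene" or "top" or "wrist"; returns the picture (420x560x3 uint8, blue, green, red); there is no depth.
- bot.camera_info(name): a dict with "intrinsics" (3x3 intrinsics, pixels), "camera_from_world" (4x4, takes a point from world to camera coordinates); the wrist camera has in their place "hand_eye" (4x4, takes a point from camera to tool coordinates, whose origin is the TCP and whose axes are the flange's). Camera axes: x right, y down, z forward; pixel columns grow to the right and rows downward; lengths in m; the calibration is good to about 2 mm. A picture is of the moment at which its call begins: read the wrist's pose just before it. camera_info takes no time and is no camera call.
- bot.job_done(): hands the job in; it is judged then, once.
Trained networks look in the newest picture that a camera, given by its name, has taken for a name from the list of things; names that differ only in an ending like _2 or _b are one class to them, and where a whole thing is asked for, a point or a joint stands for the part that bears it (a point fixed in the world has none). Each returns a list of dicts, best first, with "confidence" (0 to 1); they miss things now and then, are a little off and sometimes report something else, mostly with a low value. They report only what shows in the picture. A call takes as long as a camera call. They do not tell look-alikes from the thing itself.
- bot.silhouettes(camera, target): "mask" (420x560 bool, what is visible of it) and "uv" ([column, row] in pixels, amid what is visible of it).
- bot.spot_point(camera, target): "uv" ([column, row] in pixels: a listed point, or the origin of a listed thing).
The state is a dict: "clock": time; "joint_pos": joint angles; "joint_vel": joint speeds; "tau": joint torques, N m; "eef_pos": TCP position; "tool_rot": TCP orientation; "ft_force": force on the tool from outside, world axes, zero at the start; "ft_torque": the same for the moment, N m; "grip_width": finger opening in m; "grasp_force": force on a finger pad.
Only numpy, scipy, OpenCV 4.12 (cv2) and the standard library are available. Lean on these libraries where they do the work, as an engineer would, in place of code of your own. Each camera call takes 0.05 s, during which the arm holds its last target. There are 200 camera calls.

### The job

One of the photometer bench's two light paths is blocked by a solid plate; the other has the slotted plate, which lets the light through. Take the long glass cell (not the short square one) out of its stand by its two broad frosted faces only, never touching the clear end windows, and hold it upright in the open light path, midway between the slotted plate and the detector and centred on the beam, its length along the beam so that the light goes in at one end window and out at the other. Do not knock it against the instrument or disturb the short cell, the flask or the vial, and finish while still holding it there, clear of everything but the fingers.

Things in the scene. Friction and masses are not known exactly. Their poses are not given: they have to be found in the camera images.
- cell_center (a point): Centre of the long cell, half-way up: upright glass cell, 43 mm long (its x), 12.5 wide (its y), 52 tall (z up), about 45 g, narrower white lid 4 mm high on top. The broad faces (y = +-6.25, 40 mm long) are frosted: grip these. The narrow ends (x = +-21.5) are clear windows. It starts upright in one of the stand's two pockets.
- cell_windows: The two clear end windows of the long cell (narrow faces, 7.5 mm wide, 52 mm tall, 21.5 mm either side of the cell's centre along its x); nothing may touch them. Part of the cell; origin at the centre of the cell's underside.
- stand: Fixed grey block, 150 mm long (its x), 50 mm wide (its y), 10 mm high, origin under its centre on the table. Two pockets 6 mm deep at x = +-38 mm, long side along its x, hold the long cell and the short cell, either way round which is where; a cell's underside is 4 mm over the table.
- short_cell_center (a point): Centre of the short square glass cell, 12.5 x 12.5 x 45 mm, white lid: a bystander in the other pocket of the stand, leave alone.
- bench: Fixed two-beam photometer, origin on the table under its centre. Base plate 300 (its x) x 280 (y) x 12 mm. White lamp housing across the robot's end (x = -145 to -75), 85 mm high. Two grey detector boxes (x = 85 to 135, y = +-70, 56 wide), 75 mm high. Two light paths run along its x from lamp to detector at y = +-70 mm, 55 mm over the table.
- slotted_plate: Fixed steel plate with a 30 mm wide slot, open at the top, down to 40 mm over the table: its light path is open. 64 wide (its y), 8 thick (x), top 82 mm high. Origin at table height under it, 55 mm lampward of the bench's centre. The light passes 55 mm over the origin and runs along +x to the detector face 140 mm away; mid-gap is at x = 72 mm.
- solid_plate: Fixed upright steel plate of the same outside size without a slot: it blocks the other light path. Origin at table height under its centre, axes like the slotted plate's.
- flask: Small stoppered conical flask, 52 mm across, 85 mm tall, origin at the centre of its underside: a bystander, leave alone.
- vial: Small amber bottle, 36 mm across, 72 mm tall, origin at the centre of its underside: a bystander, leave alone.
There are look-alikes about, which are no part of the job. Of the things that look like the part that bears cell_center, the smallest one is meant.

How it is judged:
By the outcome, as a careful person would: the job done as asked, in the order asked, and still so for the second after the job is handed in, while the arm keeps its last pose, push and grip.
It also fails if it takes over 35 s, if anything falls off the work surface, if the arm or the gripper's body presses on something with over 40 N, if the wrist force passes 120 N, or if a joint passes its speed limit or range.

## Working session

There is one attempt and no reset: what is moved stays moved. The work goes in short steps, Python scripts to look and compute and a shell command to move; the robot and the scene stay as the last step left them, time stands still between calls to the robot, and variables do not carry over. Pictures are saved under pics/ and viewed, at most 10 in all, crops included, and the job is handed in when it is done.

```bash
mkdir -p pics; ls; python3 - <<'E'
from workcell import bot
import cv2,numpy as np
np.set_printoptions(precision=4,suppress=True)
o=bot.get_obs();print(o)
for c in("scene","top"):
    im=bot.camera(c);cv2.imwrite(f"pics/{c}0.png",im)
    i=bot.camera_info(c);print(c,{k:np.array(v) if not isinstance(v,str) else v for k,v in i.items()})
    for n in["cell_center","stand","short_cell_center","bench","slotted_plate","solid_plate","flask","vial"]:
        print(n,[(np.round(d["uv"],1).tolist(),round(d["confidence"],2)) for d in bot.spot_point(c,n)])
print(bot.camera_info("wrist"))
E
```

```text
pics
{'clock': 0.0, 'joint_pos': array([ 1.109 ,  0.2414,  0.0037,  1.3352, -0.    ,  1.5708]), 'joint_vel': array([-0.0001,  0.0009,  0.0003,  0.0017,  0.0001,  0.0007]), 'tau': array([  0.0002, -37.2318,  25.2408,   0.017 ,   0.0001,  -0.    ]), 'eef_pos': array([0.2225, 0.4471, 0.2524]), 'tool_rot': array([ 0.2289,  0.9735, -0.001 , -0.0002]), 'ft_force': array([-0.2542, -0.2407, -0.35  ]), 'ft_torque': array([-0.0199,  0.0391,  0.0003]), 'grasp_force': 0.0, 'grip_width': 0.08542435204843901}
scene {'intrinsics': array([[520.8164,   0.    , 281.0104],
       [  0.    , 520.8164, 204.3395],
       [  0.    ,   0.    ,   1.    ]]), 'camera_from_world': array([[-0.8379,  0.5458,  0.0023,  0.4782],
       [ 0.4454,  0.6863, -0.575 , -0.2735],
       [-0.3155, -0.4808, -0.8181,  1.3436],
       [ 0.    ,  0.    ,  0.    ,  1.    ]])}
cell_center [([281.4, 227.8], 0.95), ([318.3, 203.6], 0.83), ([343.3, 239.5], 0.56)]
stand [([364.7, 247.6], 0.6)]
short_cell_center [([385.1, 241.8], 0.6)]
bench [([236.6, 153.2], 0.75)]
slotted_plate [([251.4, 132.8], 0.6)]
solid_plate [([273.3, 168.8], 
[... 460 characters left out ...]
    [ 0.    ,  0.    ,  0.    ,  1.    ]])}
cell_center [([242.1, 247.9], 0.98), ([238.0, 192.1], 0.73), ([186.8, 244.3], 0.57)]
stand [([172.5, 262.6], 0.96)]
short_cell_center [([160.6, 280.3], 0.44), ([187.5, 246.3], 0.21)]
bench [([367.8, 214.2], 0.83)]
slotted_plate [([396.4, 249.9], 0.58)]
solid_plate []
flask [([209.4, 133.3], 0.86)]
vial [([134.8, 167.3], 0.66)]
{'intrinsics': array([[305.5356,   0.    , 278.0073],
       [  0.    , 305.5356, 215.252 ],
       [  0.    ,   0.    ,   1.    ]]), 'hand_eye': array([[-0.0003, -0.9537, -0.3008,  0.0775],
       [ 1.    , -0.0003,  0.    ,  0.0008],
       [-0.0001, -0.3008,  0.9537, -0.1199],
       [ 0.    ,  0.    ,  0.    ,  1.    ]])}
```

View pics/scene0.png

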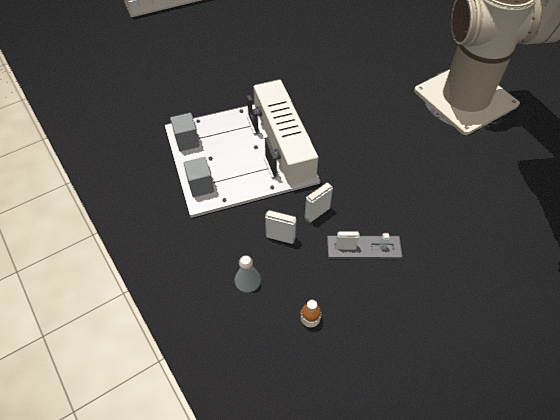

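View pics/top0.png

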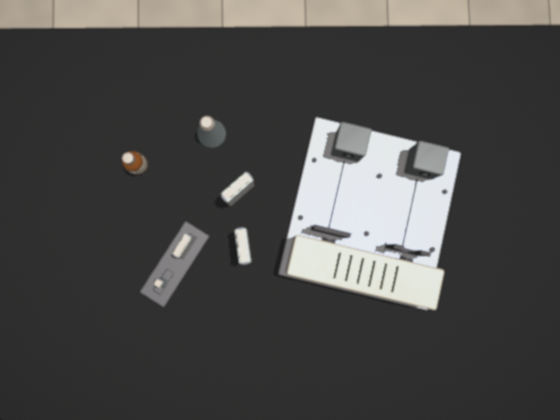

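The scene shows the stand at (364,247), with the long cell at (347,240) and the short cell at (386,240). Two larger look-alikes stand free at (281,227) and (318,203). In the top view the target is at (182,246). The bench is on the right, and the plate at (330,232) looks solid while the one at (407,250) looks slotted.

```bash
cat > h.py <<'E'
from workcell import bot
import cv2,numpy as np
from scipy.spatial.transform import Rotation as R
np.set_printoptions(precision=4,suppress=True)
def cam(c,o=None):
    i=bot.camera_info(c);K=np.array(i["intrinsics"])
    if c=="wrist":
        T=np.eye(4);T[:3,:3]=R.from_quat(o["tool_rot"]).as_matrix();T[:3,3]=o["eef_pos"]
        return K,np.linalg.inv(T@np.array(i["hand_eye"]))
    return K,np.array(i["camera_from_world"])
def ray(C,uv):
    K,M=C;d=M[:3,:3].T@np.linalg.solve(K,[*uv,1]);return -M[:3,:3].T@M[:3,3],d
def onz(C,uv,z):
    p,d=ray(C,uv);return p+d*(z-p[2])/d[2]
def tri(obs):
    A=np.zeros((3,3));b=np.zeros(3)
    for C,uv in obs:
        p,d=ray(C,uv);d=d/np.linalg.norm(d);P=np.eye(3)-np.outer(d,d);A+=P;b+=P@p
    return np.linalg.solve(A,b)
def proj(C,X):
    K,M=C;x=(np.atleast_2d(X)@M[:3,:3].T+M[:3,3])@K.T;return x[:,:2]/x[:,2:]
E
python3 - <<'E'
from h import *
S,T=cam("scene"),cam("top")
for n,a,b in[("cell",(343.3,239.5),(186.8,244.3)),("stand",(364.7,247.6),(172.5,262.6)),("bench",(236.6,153.2),(367.8,214.2)),("slot",(251.4,132.8),(396.4,249.9)),("flask",(247.4,279.5),(209.4,133.3)),("short",(385,241.8),(160.6,280.3)),("d1",(281.4,227.8),(238,192.1)),("d2",(318.3,203.6),(242.1,247.9))]:
    print(n,tri([(S,a),(T,b)]))
bot.camera("top")
m=bot.silhouettes("top","stand")[0]["mask"].astype(np.uint8)
c=cv2.findContours(m,0,1)[0];c=max(c,key=cv2.contourArea)[:,0]
P=np.array([onz(T,u,.01)[:2] for u in c])*1000
r=cv2.minAreaRect(P.astype(np.float32));print("stand rect",r,cv2.boxPoints(r))
for d in bot.silhouettes("top","bench"):
    m=d["mask"].astype(np.uint8);c=cv2.findContours(m,0,1)[0];c=max(c,key=cv2.contourArea)[:,0]
    P=np.array([onz(T,u,.012)[:2] for u in c])*1000
    print("bench",d["confidence"],cv2.minAreaRect(P.astype(np.float32)))
# base far corners
for u in[(317,118),(460,151)]:print(onz(T,u,.012))
E
```

```text
cell [0.5337 0.1814 0.0292]
stand [0.5003 0.2115 0.0088]
bench [ 0.5871 -0.1536  0.0034]
slot [ 0.5173 -0.2082 -0.0158]
flask [0.7399 0.1419 0.006 ]
short [0.4684 0.2301 0.0291]
d1 [0.6253 0.0893 0.0304]
d2 [0.5257 0.0826 0.0326]
stand rect ((497.08953857421875, 207.32925415039062), (54.09790802001953, 151.47348022460938), 56.22475051879883) [[419.0978 226.9503]
 [545.0063 142.7407]
 [575.0813 187.7082]
 [449.1728 271.9178]]
bench 0.68 ((583.3634033203125, -160.2832794189453), (295.3888244628906, 304.18438720703125), 75.7658920288086)
[ 0.7627 -0.0577  0.012 ]
[ 0.6964 -0.3252  0.012 ]
```

```bash
python3 -m inch '[20,-16,0,0,0,0,100, 50,-40,0,0,0,-0.02,100, 80,-66,0,0,0,-0.04,100, 110,-92,0,0,0,-0.06,100, 140,-118,-5,0,0,-0.08,100, 170,-144,-10,0,0,-0.1,100, 195,-164,-15,0,0,-0.12,100, 210,-177,-20,0,0,-0.128,100]'; python3 -m inch '[20,-16,-5,0,0,0,100, 45,-38,-15,0,0,0,100, 70,-60,-22,0,0,0,100, 90,-77,-30,0,0,0,100, 97,-83,-32,0,0,0,100, 97,-83,-32,0,0,0,100, 97,-83,-32,0,0,0,100]'
cat > look.py <<'E'
from h import *
import sys
o=bot.get_obs();im=bot.camera("wrist");cv2.imwrite(f"pics/{sys.argv[1]}.png",im)
C=cam("wrist",o);print(o["eef_pos"],o["tool_rot"],o["joint_pos"],o["clock"])
for n in sys.argv[2:]:
    a=n.split(":");z=float(a[1])
    print(n,[(np.round(d["uv"],1).tolist(),round(d["confidence"],2),onz(C,d["uv"],z)[:2]) for d in bot.spot_point("wrist",a[0])])
E
python3 look.py w1 cell_center:0.03 short_cell_center:0.0265 stand:0
```

```text
clock: 1.72
eef_pos: [0.4352, 0.2683, 0.2332]
tool_rot: [0.293, 0.956, 0.0, 0.001]
ft_force: [0.6, 1.2, -0.3]
grip_width: 0.0851
grasp_force: 0.0
clock: 2.3
eef_pos: [0.5294, 0.1877, 0.2011]
tool_rot: [0.291, 0.957, -0.0, -0.001]
ft_force: [-0.9, 1.0, -0.7]
grip_width: 0.0853
grasp_force: 0.0
[0.5294 0.1877 0.2011] [ 0.291   0.9567 -0.     -0.0006] [0.3403 0.3894 0.0761 1.2585 0.0007 0.9308] 2.3
cell_center:0.03 [([192.5, 258.0], 0.91, array([0.5305, 0.0801])), ([281.4, 202.3], 0.82, array([0.5322, 0.1906])), ([256.4, 322.1], 0.62, array([0.6323, 0.0902]))]
short_cell_center:0.0265 [([279.3, 120.6], 0.5, array([0.4671, 0.2317]))]
stand:0 [([277.0, 159.0], 0.66, array([0.4977, 0.2085]))]
```

View pics/w1.png

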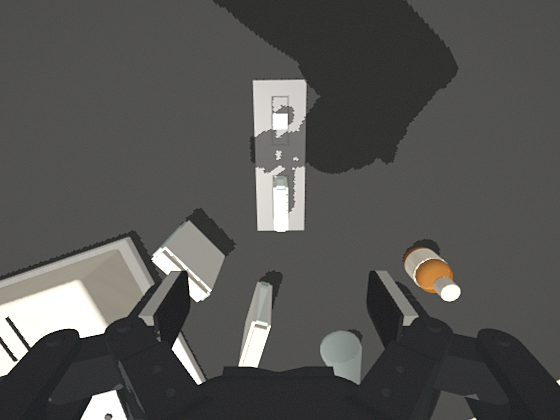

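The stand is upright in the wrist picture, with corners (253,80), (306,80), (259,231) and (304,230). The long cell is at (281,202) and the short one at (280,121). The look-alikes are outside the finger path.

```bash
python3 - <<'E'
from h import *
o=bot.get_obs();bot.camera("wrist");C=cam("wrist",o)
m=bot.silhouettes("wrist","stand")[0]["mask"].astype(np.uint8);cv2.imwrite("pics/m.png",m*255)
def rect(m,z):
    c=max(cv2.findContours(m,0,1)[0],key=cv2.contourArea)[:,0]
    P=np.array([onz(C,u,z)[:2] for u in c])*1000
    return cv2.minAreaRect(P.astype(np.float32))
print("stand",rect(m,.01))
P=np.array([onz(C,u,.01)[:2] for u in[(253,80),(306.5,80),(304.5,230.5),(258.5,231)]])*1000
print(cv2.minAreaRect(P.astype(np.float32)),P.mean(0))
for d in bot.silhouettes("wrist","cell_center"):
    print(d["uv"],d["confidence"],[round(x,1) if not isinstance(x,tuple) else x for x in rect(d["mask"].astype(np.uint8),.058)])
# refined prediction: overlay cell box for stand hypothesis
c0=P.mean(0)/1000
im=cv2.imread("pics/w1.png")
for yaw in[-33.8]:
    a=np.radians(yaw);ux=np.array([np.cos(a),np.sin(a)]);uy=np.array([-ux[1],ux[0]])
    for X,z in[((.0215,.00625),.056),((.0215,.00625),.010)]:
        q=np.array([[*(c0+ux*(.038+sx*X[0])+uy*sy*X[1]),z] for sx,sy in[(1,1),(1,-1),(-1,-1),(-1,1)]])
        cv2.polylines(im,[np.round(proj(C,q)).astype(int)],True,(0,0,255) if z>.03 else (0,255,0),1)
    print(c0+ux*.038)
cv2.imwrite("pics/o1.png",cv2.resize(im[60:260,180:380],None,fx=3,fy=3,interpolation=0))
E
```

```text
stand ((499.2694396972656, 211.43270874023438), (50.81454849243164, 150.02215576171875), 56.2835578918457)
((500.2154541015625, 212.31982421875), (50.24485778808594, 151.3084716796875), 57.084320068359375) [500.36   212.2857]
[256.5, 327.7] 0.89 [(621.5897827148438, 101.67913055419922), (24.545820236206055, 102.57066345214844), 45.3]
[283.7, 202.7] 0.76 [(526.7647705078125, 192.8720703125), (13.596061706542969, 50.218597412109375), 56.8]
[195.6, 257.7] 0.57 [(528.610595703125, 92.69450378417969), (67.87397003173828, 56.1410026550293), 7.9]
[0.5319 0.1911]
```

View pics/o1.png

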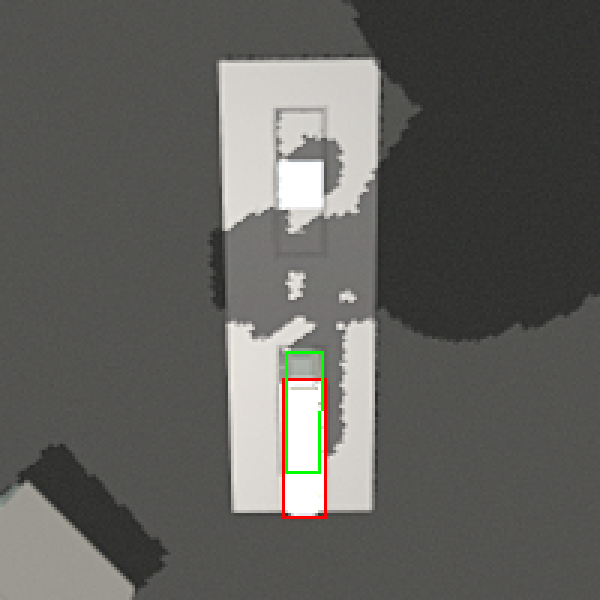

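The predicted outline lies on the cell: red is its top, green its base. I'll descend and grip.

```bash
python3 -m inch '[2.5,3.5,-25,0,0,0,90, 2.5,3.5,-52,0,0,0,80, 2.5,3.5,-80,0,0,0,70, 2.5,3.5,-108,0,0,0,60, 2.5,3.5,-130,0,0,0,60, 2.5,3.5,-146,0,0,0,60, 2.5,3.5,-156,0,0,0,60, 2.5,3.5,-156,0,0,0,60]'; python3 look.py w2 cell_center:0.03
```

```text
clock: 3.32
eef_pos: [0.5304, 0.1909, 0.0431]
tool_rot: [0.29, 0.957, -0.001, -0.002]
ft_force: [0.4, -0.6, -0.8]
grip_width: 0.051
grasp_force: 0.0
[0.5304 0.1909 0.0431] [ 0.2903  0.9569 -0.0013 -0.0018] [ 0.3454  0.5413 -0.1308  0.9031  0.      0.9346] 3.3167
cell_center:0.03 [([275.8, 285.5], 0.93, array([0.5307, 0.1902]))]
```

View pics/w2.png

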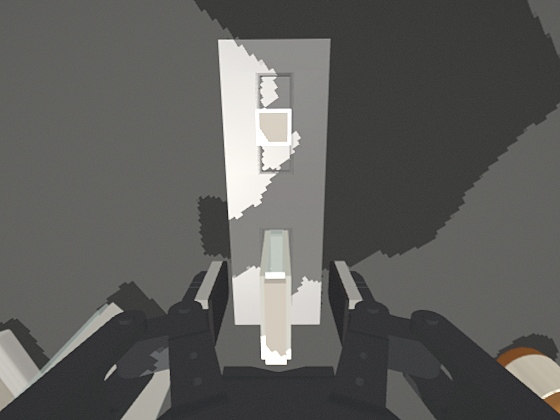

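The cell at (276,290) stands between the open pads, which are at (215,285) and (345,285), and it is nearly centred. I'll close the gripper.

```bash
python3 -m inch '[0,0,0,0,0,0,45, 0,0,0,0,0,0,30, 0,0,0,0,0,0,18, 0,0,0,0,0,0,10, 0,0,0,0,0,0,0, 0,0,0,0,0,0,0, 0,0,0,0,0,0,0]'; python3 -m inch '[0,0,2,0,0,0,0, 0,0,6,0,0,0,0, 0,0,12,0,0,0,0, 0,0,30,0,0,0,0, 0,0,55,0,0,0,0, 0,0,80,0,0,0,0, 0,0,105,0,0,0,0, 0,0,105,0,0,0,0]';python3 look.py w3 cell_center:0.13
```

```text
clock: 4.0
eef_pos: [0.5322, 0.1901, 0.0461]
tool_rot: [0.291, 0.957, -0.001, 0.0]
ft_force: [-2.6, -5.1, 5.7]
grip_width: 0.0117
grasp_force: 59.5
clock: 4.67
eef_pos: [0.5361, 0.1933, 0.157]
tool_rot: [0.29, 0.957, 0.004, 0.005]
ft_force: [1.6, -0.1, 0.9]
grip_width: 0.0117
grasp_force: 58.9
[0.5361 0.1933 0.157 ] [0.2904 0.9569 0.0043 0.0046] [0.3453 0.4254 0.0112 1.1441 0.0015 0.9346] 4.6667
cell_center:0.13 [([279.1, 279.0], 0.72, array([0.5412, 0.1918])), ([167.0, 275.3], 0.68, array([0.5056, 0.1434]))]
```

View pics/w3.png

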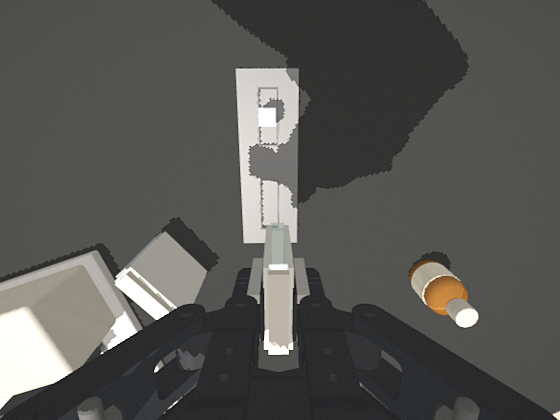

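The cell is held upright at (279,285), its length in line with the image's vertical, and the stand's other pocket is undisturbed. Next I'll carry it high to look at the bench.

```bash
python3 -m inch '[0,-5,20,0,0,0,0, 5,-20,45,0,0,0.03,0, 10,-40,70,0,0,0.07,0, 17,-65,90,0,0,0.11,0, 24,-92,105,0,0,0.15,0, 31,-120,112,0,0,0.19,0, 38,-148,115,0,0,0.23,0, 42,-165,115,0,0,0.25,0]'; python3 -m inch '[3,-20,0,0,0,0.03,0, 8,-50,0,0,0,0.06,0, 13,-80,0,0,0,0.09,0, 18,-115,0,0,0,0.1,0, 22,-145,0,0,0,0.1,0, 26,-170,0,0,0,0.1,0, 26,-183,0,0,0,0.1,0, 26,-185,0,0,0,0.1,0]'; python3 -m inch '[0,0,0,0,0,0,0,0,0,0,0,0,0,0,0,0,0,0,0,0,0,0,0,0,0,0,0,0]';  python3 look.py w4 cell_center:0.24 slotted_plate:0 solid_plate:0 bench:0
```

```text
clock: 5.43
eef_pos: [0.575, 0.0239, 0.2652]
tool_rot: [0.169, 0.986, 0.0, 0.0]
ft_force: [-0.1, -0.0, -0.7]
grip_width: 0.0115
grasp_force: 58.8
clock: 6.1
eef_pos: [0.5998, -0.161, 0.2635]
tool_rot: [0.121, 0.993, 0.0, -0.001]
ft_force: [1.0, 0.8, -1.2]
grip_width: 0.0114
grasp_force: 58.8
clock: 6.43
eef_pos: [0.6004, -0.1572, 0.2655]
tool_rot: [0.119, 0.993, 0.0, 0.0]
ft_force: [-0.2, -0.6, -0.2]
grip_width: 0.012
grasp_force: 58.8
[ 0.6004 -0.1572  0.2655] [0.1185 0.993  0.0002 0.0001] [-0.2562  0.4853  0.3918  1.4771  0.0003 -0.0187] 6.4333
cell_center:0.24 [([498.3, 162.3], 0.66, array([ 0.5691, -0.0414])), ([486.2, 70.8], 0.61, array([ 0.5274, -0.0456])), ([276.5, 278.1], 0.58, array([ 0.604, -0.158]))]
slotted_plate:0 [([222.4, 121.5], 0.83, array([ 0.5126, -0.2039])), ([276.7, 280.4], 0.4, array([ 0.7374, -0.1913]))]
solid_plate:0 [([340.8, 124.7], 0.77, array([ 0.5499, -0.0658]))]
bench:0 [([277.0, 167.5], 0.71, array([ 0.582, -0.153])), ([276.8, 258.5], 0.35, array([ 0.7043, -0.1831]))]
```

View pics/w4.png

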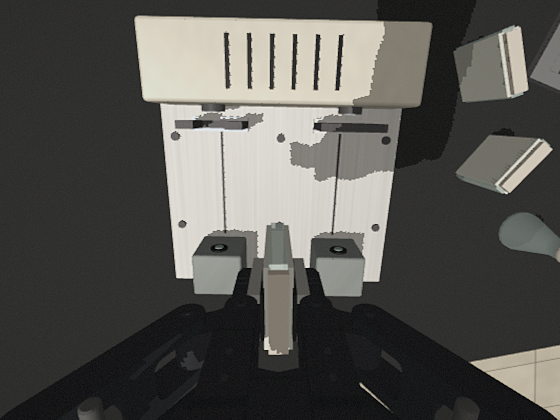

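The slotted plate is at left, (212,125), with its slot visible at (222,125). The solid plate is at (350,127). The detectors are at (220,265) and (338,265), and the beam lines on the base run at columns 223 and 335. Next I'll fit the bench pose.

```bash
cat > fit.py <<'E'
from h import *
from scipy.optimize import least_squares
o=bot.get_obs();im=cv2.imread("pics/w4.png");C=cam("wrist",o)
L=[((162,106),.012,1,-140),((177,279),.012,1,-140),((399,110),.012,1,140),((380,282),.012,1,140),((177,280),.012,0,150),((380,282),.012,0,150),
((222.5,135),.012,1,-70),((225,232),.012,1,-70),((338,138),.012,1,70),((333,232),.012,1,70),
((176,122),.082,1,-102),((248,124),.082,1,-38),((314,124),.082,1,38),((388,126),.082,1,102)]
G=[(onz(C,u,z)[:2]*1000,a,v) for u,z,a,v in L]
def res(p):
    c,s=np.cos(p[2]),np.sin(p[2]);Ri=np.array([[c,s],[-s,c]])
    return [(Ri@(g-p[:2]))[a]-v for g,a,v in G]
r=least_squares(res,[585,-155,-.245],loss="soft_l1",f_scale=2,x_scale=[1,1,.01]);p=r.x
print("bench",p,np.degrees(p[2]),np.round(res(p),1))
c,s=np.cos(p[2]),np.sin(p[2]);W=lambda x,y,z:[(p[0]+c*x-s*y)/1000,(p[1]+s*x+c*y)/1000,z/1000]
def box(x0,x1,y0,y1,z,col):cv2.polylines(im,[np.round(3*proj(C,[W(x0,y0,z),W(x1,y0,z),W(x1,y1,z),W(x0,y1,z)])).astype(int)],True,col,1)
im=cv2.resize(im,None,fx=3,fy=3)
box(-150,150,-140,140,12,(0,0,255))
for y in(-70,70):
    box(-59,-51,y-32,y+32,82,(0,255,0));box(85,135,y-28,y+28,75,(255,0,0));box(85,85,y-28,y+28,12,(255,0,255))
    box(85,85,y-5,y+5,55,(0,255,255))
box(-145,-75,-140,140,85,(255,255,0))
cv2.imwrite("pics/o4.png",cv2.resize(im[:,360:1290],(744,1008),interpolation=cv2.INTER_AREA)[230:760])
t=np.array(W(17,-70,55));print("target cell centre",t)
E
python3 fit.py
```

```text
bench [ 586.9873 -151.3553   -0.2515] -14.408456311080231 [ 2.9  0.6 -3.6 -0.4  0.1 -0.1  1.2 -0.8 -1.9  0.1  1.8  6.1 -7.1 -0.4]
target cell centre [ 0.586  -0.2234  0.055 ]
```

View pics/o4.png

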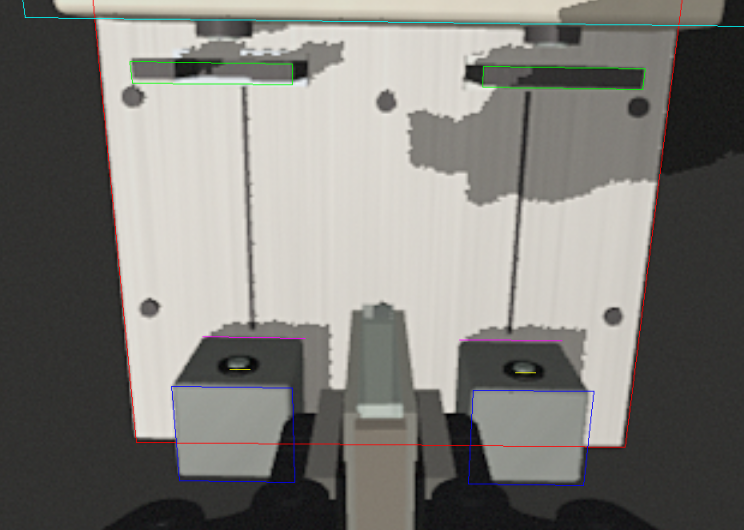

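Both overlaid detector faces, the holes, the plates and the base edges match the image. I'll move over the open gap and lower partway.

```bash
python3 -m inch '[-4,-20,0,0,0,0,0, -9,-42,-10,0,0,-0.006,0, -14,-60,-25,0,0,-0.012,0, -14,-65,-50,0,0,-0.012,0, -14,-65,-75,0,0,-0.012,0, -14,-65,-95,0,0,-0.012,0, -14,-65,-105,0,0,-0.012,0,-14,-65,-105,0,0,-0.012,0]'; python3 -m inch '[0,0,-15,0,0,0,0, 0,0,-32,0,0,0,0, 0,0,-50,0,0,0,0, 0,0,-66,0,0,0,0, 0,0,-78,0,0,0,0, 0,0,-86,0,0,0,0, 0,0,-90,0,0,0,0, 0,0,-90,0,0,0,0]'; python3 -m inch '[0,0,0,0,0,0,0,0,0,0,0,0,0,0,0,0,0,0,0,0,0,0,0,0,0,0,0,0]'; python3 look.py w5 cell_center:0.055 slotted_plate:0 bench:0; python3 - <<'E'
from h import *
for c in("scene","top"):
    im=bot.camera(c);C=cam(c)
    cv2.imwrite(f"pics/{c}5.png",im)
    print(c,[(d["uv"],d["confidence"]) for d in bot.spot_point(c,"cell_center")])
o=[bot.get_obs() for _ in range(1)][0];print(o["eef_pos"])
E
python3 -c "
import cv2,numpy as np
a=cv2.imread('pics/w5.png')
b=cv2.resize(cv2.imread('pics/scene5.png')[70:230,140:353],(798,600),interpolation=2)
cv2.imwrite('pics/s5.png',b)"
```

```text
clock: 7.35
eef_pos: [0.5846, -0.2232, 0.1573]
tool_rot: [0.126, 0.992, 0.001, -0.003]
ft_force: [-0.7, -0.3, -0.8]
grip_width: 0.0114
grasp_force: 58.8
clock: 8.02
eef_pos: [0.5865, -0.2238, 0.0705]
tool_rot: [0.125, 0.992, -0.0, 0.0]
ft_force: [-0.4, 0.5, -0.5]
grip_width: 0.0118
grasp_force: 58.8
clock: 8.35
eef_pos: [0.5868, -0.2241, 0.0712]
tool_rot: [0.126, 0.992, -0.0, 0.001]
ft_force: [0.1, -1.0, -0.7]
grip_width: 0.0117
grasp_force: 58.8
[ 0.5868 -0.2241  0.0712] [ 0.1256  0.9921 -0.0002  0.0007] [-0.3648  0.6157  0.0905  1.044  -0.     -0.113 ] 8.35
cell_center:0.055 [([276.9, 122.0], 0.69, array([ 0.5133, -0.2048])), ([276.4, 277.9], 0.57, array([ 0.5853, -0.2237]))]
slotted_plate:0 []
bench:0 [([386.2, 210.3], 0.89, array([ 0.5849, -0.1498])), ([276.1, 122.0], 0.53, array([ 0.5137, -0.2056]))]
scene [([318.7, 202.1], 0.86), ([218.9, 117.2], 0.62), ([280.9, 228.2], 0.61), ([311.8, 318.2], 0.42)]
top [([243.6, 246.5], 0.83), ([240.4, 189.1], 0.82), ([417.7, 209.4], 0.53), ([211.4, 131.0], 0.18)]
[ 0.5862 -0.2239  0.0703]
```

View pics/w5.png

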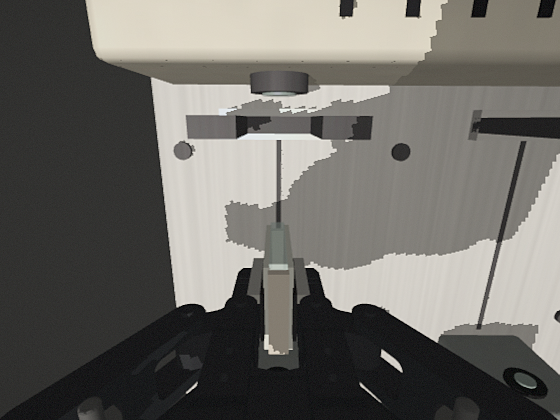

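View pics/s5.png

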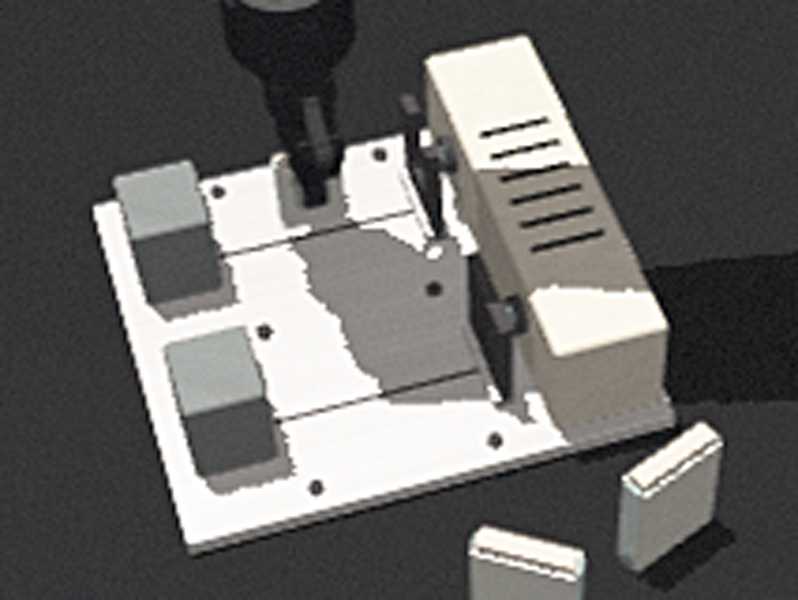

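The wrist view shows the slot plate spanning columns 187–372, centre 279.5, with the beam line at column 278.5. The cell is at column 278, so it lines up within about 1 mm. In the scene view it hangs free over the far path, between the plate and the detector. I'll refine the offset from this picture.

```bash
python3 - <<'E'
from h import *
o=bot.get_obs();C=cam("wrist",o)
im=cv2.imread("pics/w5.png")
g=cv2.cvtColor(im,6)
print("row profile col278",[(r,int(g[r,276:281].mean())) for r in list(range(108,142,2))+list(range(214,282,2))])
print("row128",[(c,int(g[127:130,c].mean())) for c in list(range(183,191))+list(range(232,242))+list(range(318,328))+list(range(368,376))])
print("row240/290",[(c,int(g[238:243,c].mean()),int(g[285:291,c].mean())) for c in range(258,300)])
a=-.2515;ux=np.array([np.cos(a),np.sin(a)]);uy=np.array([-ux[1],ux[0]])
b=lambda X:(1000*(X[:2]-o["eef_pos"][:2])@np.array([ux,uy]).T).round(1)
for n,u,z in[("plate",(279.5,139.5),.082),("line",(279,145),.012),("line",(278.5,220),.012),("cell top",(278,265),.081),("cell bot",(278,223),.029),("lamp",(279.5,140),.04)]:
    print(n,b(onz(C,u,z)))
for z in(.027,.029,.031):print(z,proj(C,[[*(o["eef_pos"][:2]-ux*.0215),z],[*(o["eef_pos"][:2]-ux*.0215),z+.052]]))
E
```

```text
row profile col278 [(108, 142), (110, 163), (112, 144), (114, 133), (116, 114), (118, 100), (120, 100), (122, 100), (124, 101), (126, 100), (128, 101), (130, 101), (132, 91), (134, 222), (136, 229), (138, 235), (140, 86), (214, 54), (216, 53), (218, 53), (220, 52), (222, 78), (224, 87), (226, 87), (228, 101), (230, 111), (232, 119), (234, 118), (236, 119), (238, 119), (240, 119), (242, 118), (244, 119), (246, 119), (248, 119), (250, 118), (252, 120), (254, 119), (256, 119), (258, 119), (260, 119), (262, 115), (264, 174), (266, 196), (268, 197), (270, 111), (272, 98), (274, 105), (276, 126), (278, 125), (280, 126)]
row128 [(183, 205), (184, 206), (185, 211), (186, 183), (187, 105), (188, 107), (189, 109), (190, 112), (232, 109), (233, 111), (234, 113), (235, 92), (236, 39), (237, 29), (238, 32), (239, 33), (240, 31), (241, 33), (318, 44), (319, 43), (320, 42), (321, 38), (322, 68), (323, 93), (324, 99), (325, 96), (326, 96), (327, 95), (368, 48), (369, 49), (370, 41), (371, 76), (372, 122), (373, 133), (374, 131), (375, 130)]
row240/290 [(258, 129, 86), (259, 130, 85), (260, 130, 59),
[... 221 characters left out ...]
4, 119, 126), (275, 120, 125), (276, 119, 125), (277, 118, 125), (278, 119, 125), (279, 119, 124), (280, 120, 126), (281, 120, 125), (282, 121, 125), (283, 111, 125), (284, 104, 125), (285, 108, 126), (286, 107, 125), (287, 106, 125), (288, 106, 125), (289, 105, 130), (290, 116, 135), (291, 127, 138), (292, 129, 126), (293, 127, 68), (294, 128, 20), (295, 128, 9), (296, 128, 55), (297, 125, 82), (298, 125, 85), (299, 126, 84)]
plate [-70.5   1.4]
line [-63.1   1.5]
line [-18.    1.2]
cell top [-22.3   0.9]
cell bot [-21.9   0.9]
lamp [-67.7   1.6]
0.027 [[276.4513 222.5761]
 [275.8433 264.4353]]
0.029 [[276.4344 223.7359]
 [275.8099 266.731 ]]
0.031 [[276.4172 224.9218]
 [275.7755 269.1002]]
```

The cell is about 0.6 mm off laterally and 1.5–2 mm too close to the detector. I'll make that small correction, settle and hand in.

```bash
python3 -m inch '[-0.7,0.5,0,0,0,0,0, -1.4,1,0,0,0,0,0, -1.4,1,0,0,0,0,0, -1.4,1,0,0,0,0,0, -1.4,1,0,0,0,0,0, -1.4,1,0,0,0,0,0]'; python3 - <<'E'
from h import *
o=bot.get_obs();print(o["eef_pos"],o["tool_rot"],o["ft_force"],o["grasp_force"],np.abs(o["joint_vel"]).max())
print(bot.job_done())
E
```

```text
clock: 9.25
eef_pos: [0.5849, -0.2229, 0.0703]
tool_rot: [0.126, 0.992, -0.0, 0.0]
ft_force: [0.1, 0.3, -0.8]
grip_width: 0.0118
grasp_force: 58.8
[ 0.5849 -0.2229  0.0703] [ 0.1256  0.9921 -0.      0.    ] [ 0.0866  0.2976 -0.843 ] 58.844903111457825 0.0025512379418174934
the job is handed in; nothing more can be done
None
```

I handed the job in at about 9.3 s with the long cell gripped by its frosted faces and held upright in the open light path, centred on the beam and mid-gap to an estimated 1–2 mm; I did not take another picture after the last small correction.

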